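# Clamp the glued dice tray with the ratchet clamp and hold it

### The arm

A 6-joint arm with a two-finger parallel gripper is mounted at the origin on the work surface. World frame = base frame: x ahead of the robot, y to its left, z up, the work surface at z = 0. Lengths are in m, angles in rad, forces in N, time in s.
With the tool pointing down it reaches from about 0.35 to 0.85 m from the base axis. Payload 8.1 kg.
Tool frame: the origin (TCP) lies at the very end of the fingers, on their centre line; the grasp point (between the pads) lies 19 mm behind it (robot.pinch_z is the distance from the TCP to the grasp point, in m); x points along the fingers, z is the direction in which the jaws open and shut, and the axes are right-handed (so a half turn about x gives the same grasp; the last joint's range is limited). The gripper opens to 93 mm and grips with 3 to 60 N. Pads are 15 mm wide; open, the fingers measure 128 mm over their backs; the gripper's body (75 mm by 188 mm) begins 65 mm behind the grasp point.
Start: joints at [1.192, 0.13, 1.488, -0, 1.523, -0.085], TCP at [0.174, 0.574, 0.219] pointing down, gripper open.
Joint ranges: [-2.96, 2.96], [-0.89, 2.26], [0.02, 2.5], [-1.34, 4.48], [0, 2.73], [-2.66, 2.66]. Speed limits (rad/s): [2.39, 2.39, 2.79, 3.14, 3.14, 3.14].

### API

Orientations are given as a rotation vector (axis times angle).
In Python, from plant import robot, optics, ticket gives the robot as it stands.
- The arm moves only by the tool jog_arm, never from a script. Its argument "targets" is a list of rows, each a list of 7 numbers: the shift along the tool's x, y, z in cm, then the turn, a rotation vector about the tool's x, y, z in degrees, then the closure, from 0 (fully open) to 1 (shut). In form: [[dx, dy, dz, ax, ay, az, grip], ...]. A call has 1 to 5 rows; each row is the pose to reach, as a shift and turn from the pose measured when the call began, along the tool's axes at that moment; what a row does not reach only later rows make up. A row lasts 1/8 s, in which the tool goes at most 62.5 mm and 10.7 degrees, less where a joint would pass 70% of its speed; a pose out of reach is approached as far as the arm can. A call with a gripper value outside its range is refused whole. The fingers move at their own pace and stop on an object; "squeeze" is the grip in N (left out, the last holds). Time passes only in rows, so rows that repeat a pose let the fingers close. It gives the time, the measured TCP pose, the force and the opening at its end, in the units of the state.
- robot.read_state(): the state, without advancing time (a new reading comes with each control period).
- optics.read_camera(name): name is "scene" or "top" or "wrist"; returns a dict with "frame" (400x640x3 uint8, red, green, blue), "vertical_fov" (degrees; the focal length in pixels is half the picture's height over the tangent of half this angle, whatever the lens; pixels are square), "cx", "cy" (the principal point, pixels), "R" (3x3) and "t" (3): a world point X has camera coordinates R X + t. Camera axes: x right, y down, z forward; pixel columns grow to the right and rows downward; lengths in m; the calibration is good to about 2 mm. The wrist camera is an equidistant fisheye: a pixel r from the principal point sees the ray r / f radians off the axis. A picture is of the moment at which its call begins. There is no depth.
- ticket.close_job(): hands the job in, once; it reports no verdict.
The state is a dict: "t": time; "q": joint angles; "dq": joint speeds; "joint_torque": joint torques, N m; "tool_pos": TCP position; "orientation": TCP orientation; "force": force on the tool from outside, world axes, zero at the start; "wrist_torque": the same for the moment, N m; "opening": finger opening in m.
Only numpy, scipy, OpenCV 4.12 (cv2) and the standard library are available. Lean on these libraries where they do the work, as an engineer would, in place of code of your own. Each camera call takes 0.05 s, during which the arm holds its last target.

### The job

The end wall of the red dice tray has just been glued back on: push the tray along the clamp's bed until you feel it stop fully home against the fixed steel jaw. Then pump the orange trigger, never pushing the white sliding jaw by hand, until its rubber pad meets the tray and the black pointer stands in the green band on the jaw, never as far as the red band, which would crush the joint. The clamp slackens when the trigger is let go, so finish while still holding the trigger down with the pointer in the green, and leave everything else on the shelf as it stands.

Things in the scene. Friction and masses are not known exactly. Their poses are not given: they have to be found in the camera images.
- clamp: Ratchet bar clamp fixed to the shelf: grey bed 100 mm wide (x), 370 mm long (y from -205 to +165 mm), 12 mm thick. Origin under the bed on its centre line; +y runs from the trigger end to the fixed jaw, z up. Two low guide rails (top 22 mm above the shelf, inner faces at x = +-39 mm) run from y = 15 to 130 mm.
- stop_face (a point): Centre of the face of the fixed dark steel jaw, 130 mm from the clamp's origin along its +y, 35 mm above the shelf. The jaw is 85 mm wide, its top 58 mm above the shelf; the face looks to the clamp's -y.
- tray: Red plastic dice tray: loose open box 70 x 70 mm outside, 34 mm high, walls and floor 5 mm, 100 to 230 g. Origin at the centre of its underside, y axis along the clamp's y. It stands on the bed (12 mm above the shelf) between the rails with 4 mm play each side, 10 to 28 mm short of the fixed jaw; fully home its origin is at y = 95 mm in the clamp's frame, 35 mm from the stop face.
- jaw: White sliding jaw (62 mm wide, 20 mm long in y, top 48 mm above the shelf) on a toothed steel bar; slides along the clamp's y only, up to y = 105 mm, friction 3 N. Frame parallel to the clamp's, origin at y = 0 to 20 mm of it at the start; the block lies 41 to 61 mm behind (-y) its origin. Its top, from the front edge back: white 6 mm, green 6 to 12, white 12 to 15, red 15 to 20 mm.
- pad_face (a point): Centre of the front (+y) face of the sliding jaw's rubber pad (50 mm wide, 28 mm high), 30 mm above the shelf, 15 mm behind the jaw's origin while the pad is not pressed. It meets the tray when 35 mm from the tray's origin along y.
- pad (a joint): How far the sprung pad is pressed back into the sliding jaw, in m: 0 free, 0.018 at most, 1 N per mm. The black pointer over the jaw's top moves with it: tip at the top's front edge at 0, in the green from 0.006 to 0.012, in the red from 0.015.
- trigger (a joint): Angle of the orange trigger paddle, in rad: 0 up (it springs back there), 0.42 fully down. Pressing it drives the jaw forward by a pawl, in a full stroke about 16 mm (two teeth); on the way up the jaw stays, except that a pressed pad pushes it back until 3 N or less remain. A stroke takes 4 to 6 N at the press point with the jaw free, and 0.8 N more per newton on the pad.
- trigger_hinge (a point): Middle of the trigger's hinge axis (along the clamp's x), 85 mm above the shelf, 90 mm from the clamp's origin towards -y. Two dark cheeks beside it (at x = +-27 mm, 6 mm thick, 44 mm long in y) reach 96 mm above the shelf.
- trigger_press (a point): Point on top of the orange trigger paddle to press straight down with closed fingers: 67 mm from the hinge axis towards the clamp's -y, 108 mm above the shelf when up. It travels about 27 mm down to the stop; 1 mm down moves the pawl 0.8 mm. The paddle is 44 mm wide (x) and 75 mm long (y) and reaches 23 mm past this point towards -y.
- dice_tower: Bystander: red plastic dice tower, 90 x 90 x 190 mm, origin under its centre.
- console: Bystander: purple cube-shaped console 150 mm with a round button on top, origin under its centre.
- pen_cup: Bystander: aluminium pen cup, diameter 76 mm, 100 mm high with three pens to 155 mm, origin under its centre.
- display_box: Bystander: clear acrylic display box on a dark wooden base, 140 x 210 x 150 mm, with a brass cup in it, origin under its centre.
- glue_bottle: Bystander: white glue bottle, diameter 44 mm, 110 mm high, origin under its centre.
- die_a: Bystander: white die, 20 mm, origin under its centre.
- die_b: Bystander: white die, 20 mm, origin under its centre.
There are look-alikes about, which are no part of the job. Of the things like the tray, leave any that is blue or yellow; of the rest the smaller one is meant.

How it is judged:
On the way, in this order (a step that is already met when the one before it is completed fails the run):
1. the tray is home against the fixed jaw (within 2.5 mm, straight) while the rubber pad is still 8 mm or more away from it (y of tray in the frame of clamp above 0.0925 m and angle between the y axis of tray and the y axis of clamp, either way round below 0.05 rad and angle between tray's own z axis and vertical below 0.06 rad and y of pad_face in the frame of tray below -0.043 m), for 0.2 s.
2. the trigger has brought the pad onto the tray and the pad begins to be pressed in (more than 2 mm) (y of tray in the frame of clamp above 0.0925 m and angle between the y axis of tray and the y axis of clamp, either way round below 0.05 rad and angle between tray's own z axis and vertical below 0.06 rad and y of pad_face in the frame of tray above -0.0375 m and value of joint pad above 0.002 m and value of joint trigger above 0.03 rad), for 0.1 s.
At the end, for the whole second after the job is handed in: The tray is home against the fixed jaw (within 2.5 mm, straight within 0.05 rad, flat within 0.06 rad) and at rest; the pad lies against it, pressed in by 5.5 to 12.5 mm (pointer in the green band), and the robot still holds the trigger down (angle over 0.03 rad, more than 1 N on the clamp) (y of tray in the frame of clamp above 0.0925 m and angle between the y axis of tray and the y axis of clamp, either way round below 0.05 rad and angle between tray's own z axis and vertical below 0.06 rad and y of pad_face in the frame of tray above -0.0375 m and value of joint pad between 0.0055 and 0.0125 m and value of joint trigger above 0.03 rad and contact force between any of the fingers, the arm and clamp above 1 N and linear speed of tray below 0.01 m/s); the arm keeps its last pose, push and grip.
It fails at once if the pad pressed in as far as the red band (more than 15 mm): joint crushed (value of joint pad above 0.015 m).
It fails at once if the sliding jaw pushed by hand (more than 2 N) (contact force between any of the fingers, the arm and jaw above 2 N).
It fails at once if a bystander moved by more than 20 mm (distance of any of dice_tower, console, pen_cup, display_box, glue_bottle, die_a, die_b from where it was at the start of the episode above 0.02 m).
It also fails if it takes over 72 s, if anything falls off the work surface, if the arm or the gripper's body presses on something with over 40 N, if the wrist force passes 120 N, or if a joint passes its speed limit or range.

## Working session

There is one attempt and no reset: what is moved stays moved. The work goes in short steps, Python scripts to look and compute and a tool call to move; the robot and the scene stay as the last step left them, time stands still between calls to the robot, and variables do not carry over. Pictures are saved under pics/ and viewed, and the job is handed in when it is done.

Besides the shell and the picture viewer there is one more tool, called as name(argument=value, ...) on one line, values as JSON. jog_arm: Moves the arm, as the interface text tells. Its arguments: {"type":"object","properties":{"targets":{"type":"array"},"squeeze":{"type":"number"}},"required":["targets"]}

```bash
ls; mkdir -p pics; cat > h.py <<'E'
import numpy as np, cv2
from plant import robot, optics, ticket
from scipy.spatial.transform import Rotation as Ro
def snap(n,f):
    c=optics.read_camera(n); cv2.imwrite('pics/'+f,c['frame'][:,:,::-1]); 
    import pickle; pickle.dump(c,open('pics/'+f+'.pkl','wb')); return c
E
python3 - <<'E'
from h import *
s=robot.read_state(); print(s)
for n in ['scene','top','wrist']:
    c=snap(n,n+'0.png'); print(n,c['vertical_fov'],c['cx'],c['cy'],c['R'],c['t'])
E
```

```text
pics
{'t': 0.0, 'q': array([ 1.19160855e+00,  1.31175135e-01,  1.48928961e+00, -1.94325096e-05,
        1.52298877e+00, -8.54233855e-02]), 'dq': array([-0.00110013,  0.00037741,  0.00020175,  0.00061629, -0.00202119,
        0.00257272]), 'joint_torque': array([-1.18313073e-03, -5.59842896e+01, -4.91753948e+01,  7.67465495e-02,
        3.53987364e-02, -1.27363633e-04]), 'tool_pos': array([0.17351984, 0.57376041, 0.21757343]), 'orientation': array([-0.99117939,  1.33558299,  0.98952759]), 'force': array([-0.63656347, -0.73038923, -0.18659745]), 'wrist_torque': array([0.01612938, 0.03462381, 0.03724086]), 'opening': 0.09300785314023002}
scene 44.70193948228102 312.6641222754172 200.45094669451137 [[ 0.40264711  0.91533019  0.00677865]
 [ 0.78564434 -0.34178011 -0.51570276]
 [-0.4697215   0.21297183 -0.85674075]] [-0.21606917 -0.40425514  1.62246812]
top 45.29615103370088 317.99878732062143 202.2550432937997 [[-0.02821582 -0.99958782  0.00529665]
 [-0.98435607  0.02686318 -0.17413071]
 [ 0.17391665 -0.01012703 -0.9847083 ]] [0.01803748 0.56967431 1.64982313]
wrist 65.70646984690485 320.5537834585745 196.51036437064644 [[ 0.29032635  0.95692422 -0.00257873]
 [ 0.92462107 -0.27982939  0.2584016 ]
 [ 0.24654915 -0.07740514 -0.96603414]] [-0.5984706  -0.030902    0.39067881]
```

View pics/scene0.png

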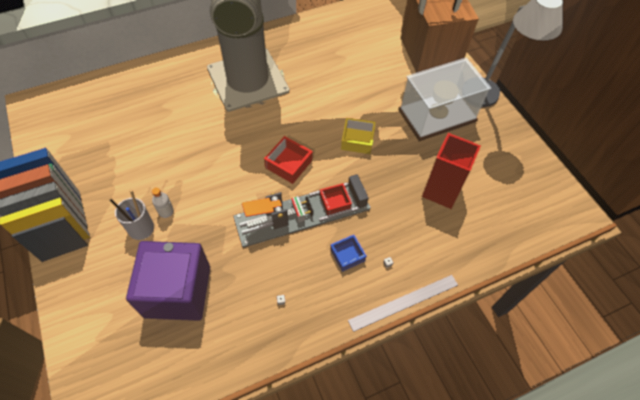

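View pics/top0.png

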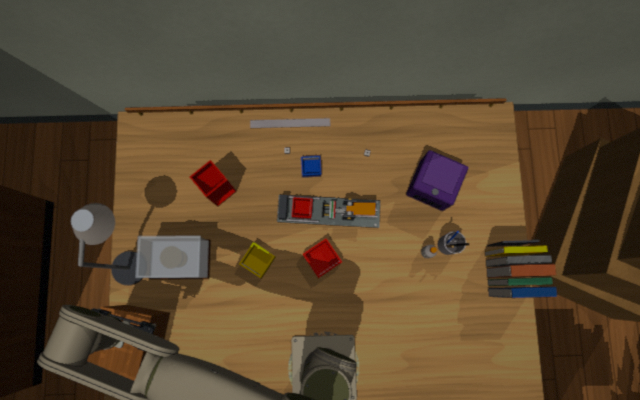

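View pics/wrist0.png

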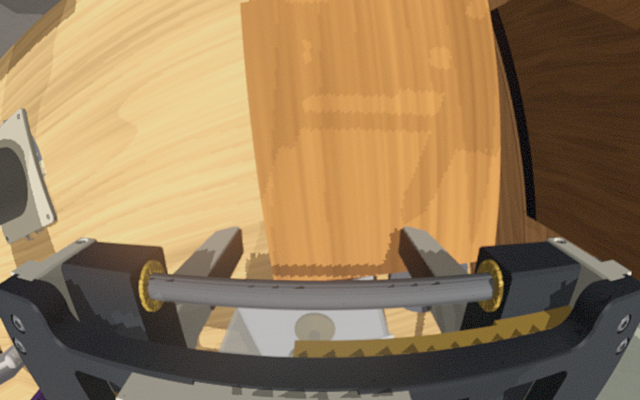

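```bash
python3 - <<'E'
import cv2
a=cv2.imread('pics/top0.png')[180:240,265:395]; cv2.imwrite('pics/topc.png',cv2.resize(a,None,fx=6,fy=6,interpolation=cv2.INTER_CUBIC))
a=cv2.imread('pics/scene0.png')[165:255,225:380]; cv2.imwrite('pics/scc.png',cv2.resize(a,None,fx=5,fy=5,interpolation=cv2.INTER_CUBIC))
E
```

```text
(no output)
```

View pics/topc.png

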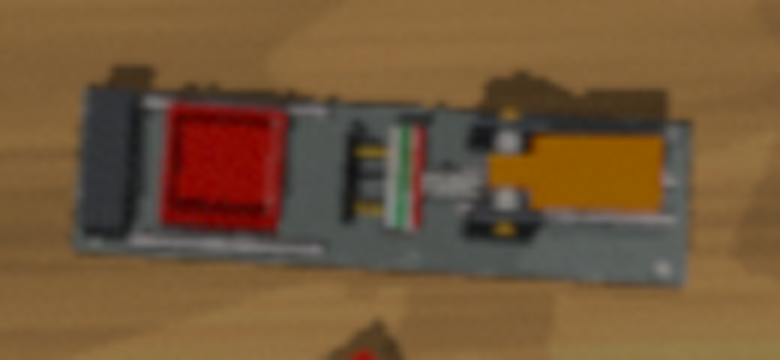

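View pics/scc.png

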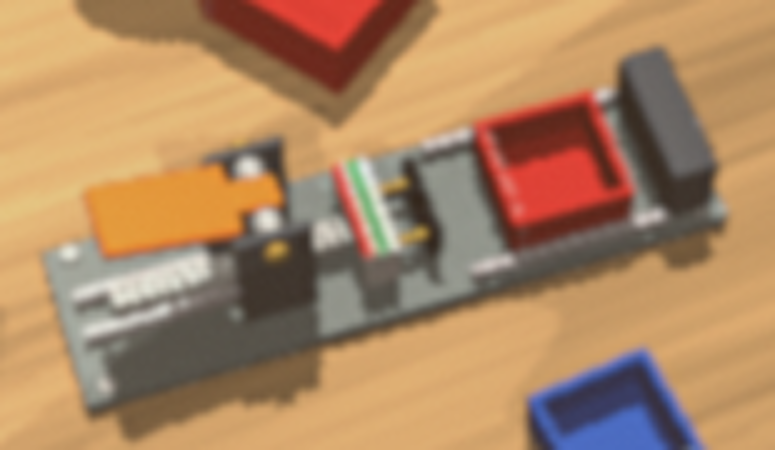

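```bash
cat >> h.py <<'E'
def proj(c,X):
    P=np.atleast_2d(X)@c['R'].T+c['t']; f=200/np.tan(np.radians(c['vertical_fov'])/2)
    return np.c_[c['cx']+f*P[:,0]/P[:,2],c['cy']+f*P[:,1]/P[:,2]]
def projw(c,X):
    P=np.atleast_2d(X)@c['R'].T+c['t']; f=200/np.tan(np.radians(c['vertical_fov'])/2)
    th=np.arctan2(np.hypot(P[:,0],P[:,1]),P[:,2]); ph=np.arctan2(P[:,1],P[:,0])
    return np.c_[c['cx']+f*th*np.cos(ph),c['cy']+f*th*np.sin(ph)]
def toW(p,X):
    X=np.atleast_2d(X); c,s=np.cos(p[2]),np.sin(p[2])
    return np.c_[p[0]+c*X[:,0]-s*X[:,1],p[1]+s*X[:,0]+c*X[:,1],X[:,2]]
E
cat > fit.py <<'E'
from h import *
import pickle
from scipy.optimize import least_squares
T=pickle.load(open('pics/top0.png.pkl','rb'));S=pickle.load(open('pics/scene0.png.pkl','rb'))
t=lambda x,y:(265+(x+.5)/6-.5,180+(y+.5)/6-.5); s=lambda x,y:(225+(x+.5)/5-.5,165+(y+.5)/5-.5)
cl=[(T,(-50,-205,12),t(685,286)),(T,(50,-205,12),t(690,122)),(T,(50,165,12),t(87,88)),(T,(-50,165,12),t(77,252)),
(T,(-22,-180,110),t(662,212)),(T,(22,-180,110),t(663,135)),(T,(-42.5,130,58),t(132,235)),
(S,(50,-205,12),s(92,410)),(S,(-50,-205,12),s(42,252)),(S,(50,165,12),s(727,215)),(S,(22,-180,110),s(107,257)),(S,(-22,-180,110),s(85,190))]
tr=[(T,(35,35,46),t(168,102)),(T,(35,-35,46),t(287,108)),(T,(-35,-35,46),t(280,232)),(T,(-35,35,46),t(160,225)),
(S,(35,35,46),s(635,192)),(S,(-35,35,46),s(592,93)),(S,(-35,-35,46),s(475,122)),(S,(35,-35,46),s(515,218))]
def fit(o,zfree=False):
    def r(p): return np.concatenate([proj(c,toW(p,np.array(X)/1e3)+[0,0,p[3] if zfree else 0])[0]-uv for c,X,uv in o])
    q=least_squares(r,[.6,0,0]+[0]*zfree,loss='soft_l1'); return q.x,r(q.x).reshape(-1,2)
for o in (cl,tr):
    for z in (0,1):
        p,r=fit(o,z); print(p.round(4)); print(r.round(1).tolist())
pc,pt=fit(cl)[0],fit(tr)[0]
d=pt[:2]-pc[:2];c_,s_=np.cos(pc[2]),np.sin(pc[2]);print('tray in clamp',c_*d[0]+s_*d[1],-s_*d[0]+c_*d[1],pt[2]-pc[2])
for n in [(0,130,35),(0,95,12),(0,-90,85),(0,-157,108)]: print(n,toW(pc,np.array(n)/1e3).round(4))
# jaw top front edge and back edge z=48 from top
for uv in (t(388,125),t(385,228),t(424,127),t(421,229)):
    q=least_squares(lambda a:proj(T,toW(pc,[[a[0],a[1],.048]]))[0]-uv,[0,0]).x; print('jaw',q.round(4))
E
python3 fit.py
```

```text
[ 0.5466 -0.014  -0.08  ]
[[0.1, -0.3], [0.1, -0.2], [-1.1, 0.1], [-1.3, 0.1], [0.6, -0.0], [0.8, 0.1], [-1.4, -0.5], [-0.3, -0.5], [0.3, 0.0], [1.3, -0.5], [-1.1, 0.7], [-1.2, -0.0]]
[ 0.5463 -0.0139 -0.081  -0.0021]
[[-0.0, -0.1], [-0.0, -0.0], [-1.1, 0.3], [-1.3, 0.2], [0.5, 0.2], [0.7, 0.3], [-1.4, -0.3], [-0.3, -0.3], [0.4, 0.3], [1.2, -0.2], [-1.0, 1.0], [-1.1, 0.2]]
[ 0.5543  0.06   -0.0997]
[[0.2, 0.3], [-0.0, 0.7], [-0.3, -0.6], [-0.1, -0.8], [0.2, -0.2], [0.0, -0.9], [-0.3, -0.2], [-0.1, 1.4]]
[ 0.5541  0.0602 -0.0997 -0.001 ]
[[0.2, 0.4], [-0.1, 0.8], [-0.3, -0.5], [-0.1, -0.7], [0.2, -0.1], [0.0, -0.8], [-0.3, -0.1], [-0.1, 1.5]]
tray in clamp 0.0017934353736029293 0.0743956740657756 -0.019629604648840088
(0, 130, 35) [[0.557  0.1156 0.035 ]]
(0, 95, 12) [[0.5542 0.0807 0.012 ]]
(0, -90, 85) [[ 0.5394 -0.1037  0.085 ]]
(0, -157, 108) [[ 0.534  -0.1705  0.108 ]]
jaw [ 0.0311 -0.0215]
jaw [-0.0306 -0.0227]
jaw [ 0.031  -0.0429]
jaw [-0.03   -0.0439]
```

```bash
cat >> h.py <<'E'
PC=np.array([.5466,-.014,-.08])
def Rt(sign=1):
    z=sign*np.array([np.cos(PC[2]),np.sin(PC[2]),0]); x=np.array([0,0,-1.]); return np.c_[x,np.cross(z,x),z]
def plan(cpt,sign=1):  # clamp-frame mm target
    s=robot.read_state(); R=Ro.from_rotvec(s['orientation']).as_matrix()
    W=toW(PC,np.array(cpt)/1e3)[0]; d=R.T@(W-s['tool_pos'])*100; a=np.degrees(Ro.from_matrix(R.T@Rt(sign)).as_rotvec())
    print('target W',W.round(4),'shift cm',d.round(2),'turn deg',a.round(2))
def here():
    s=robot.read_state(); c,sn=np.cos(PC[2]),np.sin(PC[2]); d=s['tool_pos'][:2]-PC[:2]
    print('t',round(s['t'],2),'clamp mm',(1e3*np.array([c*d[0]+sn*d[1],-sn*d[0]+c*d[1],s['tool_pos'][2]])).round(1),'F',s['force'].round(2),'op',round(s['opening'],4),'q',s['q'].round(2))
E
python3 - <<'E'
from h import *
s=robot.read_state();print(Ro.from_rotvec(s['orientation']).as_matrix().round(3))
here()
for sg in(1,-1): plan((0,22,200),sg)
plan((0,22,100))
E
```

```text
[[-0.001 -0.957  0.29 ]
 [-0.001  0.29   0.957]
 [-1.     0.    -0.001]]
t 0.15 clamp mm [-418.8  556.2  217.8] F [-0.21  0.42  0.1 ] op 0.0928 q [ 1.19  0.13  1.49  0.    1.52 -0.09]
target W [0.5484 0.0079 0.2   ] shift cm [  1.84 -52.26 -43.32] turn deg [ 7.775e+01 -7.000e-02  5.000e-02]
target W [0.5484 0.0079 0.2   ] shift cm [  1.84 -52.26 -43.32] turn deg [-1.0225e+02 -5.0000e-02 -8.0000e-02]
target W [0.5484 0.0079 0.1   ] shift cm [ 11.84 -52.26 -43.3 ] turn deg [ 7.775e+01 -7.000e-02  5.000e-02]
```

jog_arm(targets=[[0, -30, -25, 45, 0, 0, 1], [0, -30, -25, 45, 0, 0, 1], [0, -30, -25, 45, 0, 0, 1], [0, -30, -25, 45, 0, 0, 1], [0, -30, -25, 45, 0, 0, 1]], squeeze=20)

```text
t: 0.78
tool_pos: [0.346, 0.3113, 0.2181]
orientation: [-0.384, 1.537, 0.382]
force: [0.7, 0.3, -0.1]
opening: 0.0476
```

```bash
python3 -c "
from h import *
here();plan((0,22,170))"
```

```text
t 0.78 clamp mm [-226.   308.3  218.1] F [ 0.74  0.25 -0.06] op 0.0476 q [ 0.62 -0.24  1.85 -0.    1.54  0.13]
target W [0.5484 0.0079 0.17  ] shift cm [  4.84 -36.29   3.64] turn deg [ 3.257e+01 -3.000e-02  7.000e-02]
```

jog_arm(targets=[[0, -36.3, 3.6, 32.6, 0, 0, 1], [0, -36.3, 3.6, 32.6, 0, 0, 1], [0, -36.3, 3.6, 32.6, 0, 0, 1], [4.8, -36.3, 3.6, 32.6, 0, 0, 1], [4.8, -36.3, 3.6, 32.6, 0, 0, 1]])

```text
t: 1.4
tool_pos: [0.5167, 0.0544, 0.1858]
orientation: [0.063, 1.569, -0.064]
force: [0.4, 1.4, -0.7]
opening: 0.001
```

```bash
python3 -c "
from h import *
here();plan((0,22,120))"
```

```text
t 1.4 clamp mm [-35.2  65.8 185.8] F [ 0.39  1.45 -0.71] op 0.001 q [ 0.01 -0.07  1.75 -0.    1.46  0.09]
target W [0.5484 0.0079 0.12  ] shift cm [ 6.59 -4.37  3.52] turn deg [-0.06  0.03  0.06]
```

jog_arm(targets=[[3, -4.4, 3.5, 0, 0, 0, 1], [6.6, -4.4, 3.5, 0, 0, 0, 1], [6.6, -4.4, 3.5, 0, 0, 0, 1]])

```text
t: 1.78
tool_pos: [0.5451, 0.0072, 0.116]
orientation: [0.064, 1.577, -0.065]
force: [-0.5, 0.5, 0.6]
opening: 0.0003
```

```bash
python3 -c "
from h import *
here();plan((0,22,30))
c=snap('wrist','w1.png');snap('top','top1.png');snap('scene','sc1.png')
for p in [(0,4,30),(25,4,44),(-25,4,44),(31,-22,48),(-31,-22,48),(35,39,46),(-35,39,46),(42.5,130,58),(-42.5,130,58)]: print(p,projw(c,toW(PC,np.array(p)/1e3)).round(0))
a=cv2.imread('pics/sc1.png')[165:255,225:380]; cv2.imwrite('pics/sc1c.png',cv2.resize(a,None,fx=5,fy=5,interpolation=cv2.INTER_CUBIC))
"
```

```text
t 1.77 clamp mm [ -3.1  21.  116. ] F [-0.53  0.47  0.61] op 0.0003 q [-0.08  0.06  1.75 -0.    1.33  0.  ]
target W [0.5484 0.0079 0.03  ] shift cm [8.6  0.11 0.38] turn deg [-0.14 -0.41  0.06]
(0, 4, 30) [[324. 219.]]
(25, 4, 44) [[355. 225.]]
(-25, 4, 44) [[294. 225.]]
(31, -22, 48) [[361. 255.]]
(-31, -22, 48) [[287. 255.]]
(35, 39, 46) [[369. 184.]]
(-35, 39, 46) [[280. 184.]]
(42.5, 130, 58) [[383.  65.]]
(-42.5, 130, 58) [[265.  65.]]
```

View pics/w1.png

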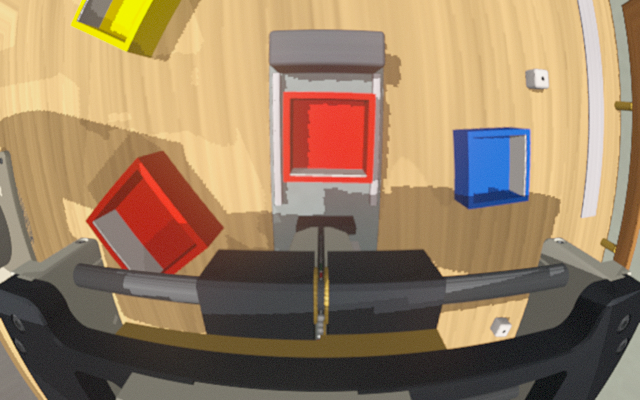

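View pics/sc1c.png

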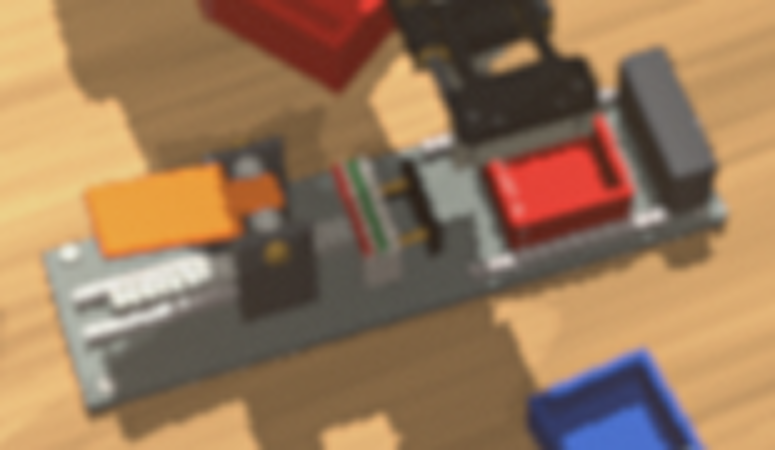

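```bash
python3 -c "
from h import *
import pickle
c=pickle.load(open('pics/w1.png.pkl','rb'))
print('cam',-c['R'].T@c['t'], toW(PC,[[0,0,0]]))
for y in (4,8,10):
  for z in (16,44): print(y,z,projw(c,toW(PC,np.array((-25,y,z))/1e3)).round(1))
plan((2,27,80));plan((2,27,30))
a=c['frame'][150:250,250:400,::-1]; cv2.imwrite('pics/w1c.png',cv2.resize(a,None,fx=5,fy=5,interpolation=cv2.INTER_CUBIC))
"
```

```text
cam [0.55304231 0.07798145 0.2821313 ] [[ 0.5466 -0.014   0.    ]]
4 16 [[296.5 214.1]]
4 44 [[293.7 224.8]]
8 16 [[296.3 209.9]]
8 44 [[293.5 220.2]]
10 16 [[296.3 207.8]]
10 44 [[293.5 217.9]]
target W [0.5508 0.0128 0.08  ] shift cm [4.15 0.47 0.16] turn deg [-0.01  0.13  0.05]
target W [0.5508 0.0128 0.03  ] shift cm [9.15 0.48 0.15] turn deg [-0.01  0.13  0.05]
```

View pics/w1c.png

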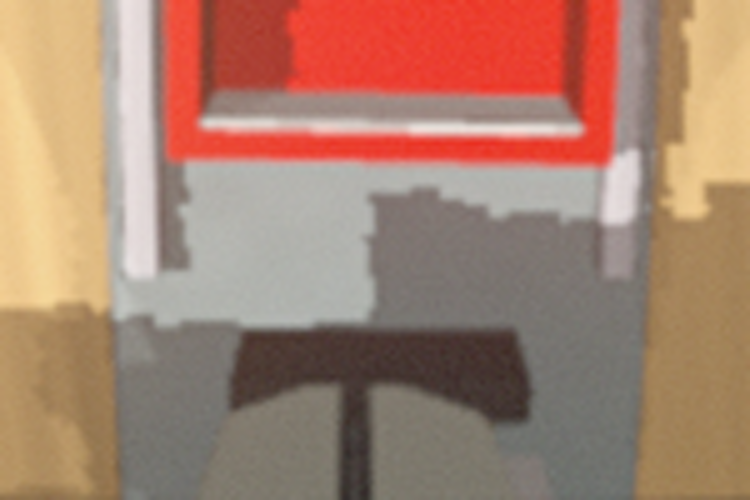

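jog_arm(targets=[[3, 0.5, 0.15, 0, 0, 0, 1], [6.5, 0.5, 0.15, 0, 0, 0, 1], [9.0, 0.5, 0.15, 0, 0, 0, 1], [9.0, 0.5, 0.15, 0, 0, 0, 1]])

```text
t: 2.42
tool_pos: [0.55, 0.0139, 0.0314]
orientation: [0.061, 1.569, -0.063]
force: [-0.2, 0.2, 0.5]
opening: 0.0005
```

```bash
python3 -c "
from h import *
here();plan((2,27,30))"
```

```text
t 2.42 clamp mm [ 1.2 28.  31.4] F [-0.21  0.22  0.53] op 0.0005 q [-0.07  0.17  1.8  -0.    1.17  0.01]
target W [0.5508 0.0128 0.03  ] shift cm [ 0.14 -0.1   0.08] turn deg [0.07 0.05 0.05]
```

jog_arm(targets=[[0, 0.4, 0.1, 0, 0, 0, 1], [0, 0.8, 0.1, 0, 0, 0, 1], [0, 1.2, 0.1, 0, 0, 0, 1], [0, 1.5, 0.1, 0, 0, 0, 1], [0, 1.8, 0.1, 0, 0, 0, 1]])

```text
t: 3.05
tool_pos: [0.5526, 0.0318, 0.0316]
orientation: [0.061, 1.569, -0.063]
force: [0.1, -2.7, 1.3]
opening: 0.0002
```

```bash
python3 -c "
from h import *
here();plan((2,52,30))"
```

```text
t 3.05 clamp mm [ 2.3 46.2 31.6] F [ 0.1  -2.66  1.29] op 0.0002 q [-0.03  0.18  1.79 -0.    1.17  0.04]
target W [0.5527 0.0377 0.03  ] shift cm [ 0.16  0.58 -0.03] turn deg [0.07 0.06 0.06]
```

jog_arm(targets=[[0, 0.2, 0, 0, 0, 0, 1], [0, 0.4, 0, 0, 0, 0, 1], [0, 0.5, 0, 0, 0, 0, 1], [0, 0.6, 0, 0, 0, 0, 1]])

```text
t: 3.55
tool_pos: [0.5526, 0.0362, 0.0315]
orientation: [0.059, 1.57, -0.065]
force: [-3.2, -13.1, 5.0]
opening: 0.0006
```

```bash
python3 -c "
from h import *
here();plan((2,52,30))"
```

```text
t 3.55 clamp mm [ 2.  50.5 31.5] F [ -3.18 -13.11   5.  ] op 0.0006 q [-0.02  0.18  1.79 -0.    1.17  0.06]
target W [0.5527 0.0377 0.03  ] shift cm [0.15 0.15 0.  ] turn deg [0.06 0.01 0.22]
```

jog_arm(targets=[[0, 0.2, 0, 0, 0, 0, 1], [0, 0.4, 0, 0, 0, 0, 1], [0, 0.4, 0, 0, 0, 0, 1]])

```text
t: 3.92
tool_pos: [0.5524, 0.0363, 0.0316]
orientation: [0.055, 1.571, -0.07]
force: [-5.0, -19.9, 4.8]
opening: 0.0004
```

```bash
python3 -c "
from h import *
here();c=snap('wrist','w2.png')
print(projw(c,toW(PC,np.array([(0,130,46),(42,130,58),(35,60,46),(-35,60,46)])/1e3)))
snap('top','top2.png');snap('scene','sc2.png')
a=cv2.imread('pics/sc2.png')[165:255,225:380]; cv2.imwrite('pics/sc2c.png',cv2.resize(a,None,fx=5,fy=5,interpolation=cv2.INTER_CUBIC))
a=cv2.imread('pics/w2.png')[0:250,180:460]; cv2.imwrite('pics/w2c.png',cv2.resize(a,None,fx=2.4,fy=2.4,interpolation=cv2.INTER_CUBIC))
"
```

```text
t 3.92 clamp mm [ 1.8 50.6 31.6] F [ -5.02 -19.93   4.85] op 0.0004 q [-0.02  0.18  1.79 -0.01  1.17  0.06]
[[315.16298866  98.55906946]
 [407.43838536  99.90577597]
 [381.25549307 234.67822198]
 [250.55471451 234.50083946]]
```

View pics/w2c.png

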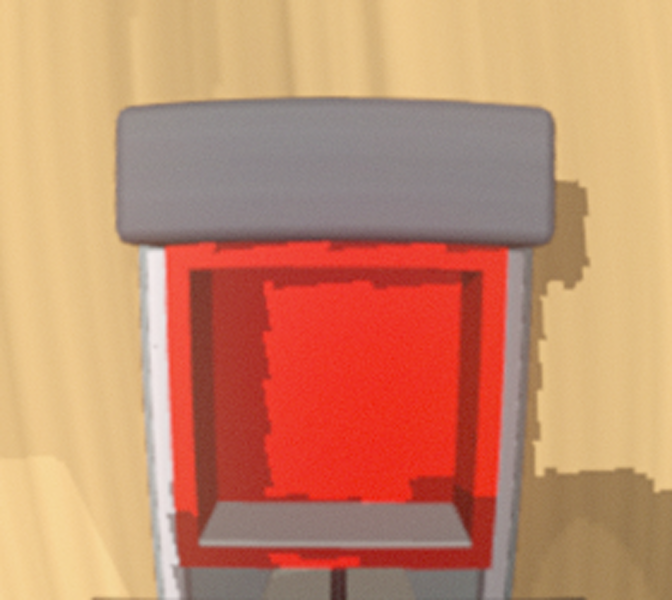

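View pics/sc2c.png

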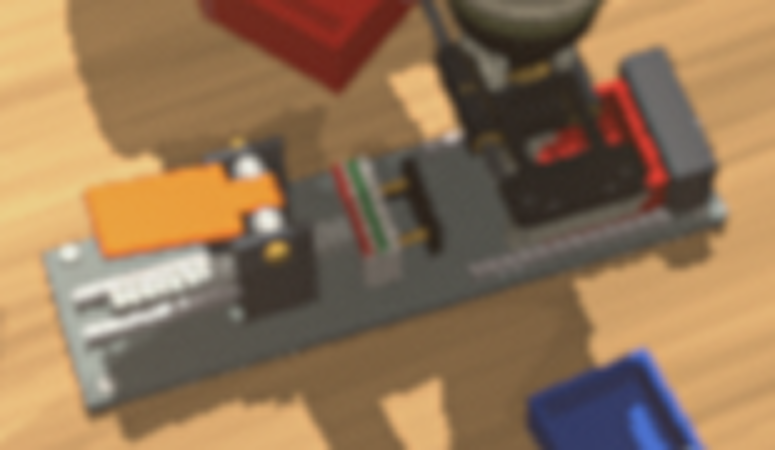

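jog_arm(targets=[[0, -0.8, 0, 0, 0, 0, 1], [0, -1.0, 0, 0, 0, 0, 1], [-5, -1.0, 0, 0, 0, 0, 1], [-10.5, -1.0, 0, 0, 0, 0, 1], [-10.5, -3, 0, 0, 0, 0, 1]])

```text
t: 4.7
tool_pos: [0.554, 0.0085, 0.1427]
orientation: [0.054, 1.561, -0.068]
force: [0.2, -0.7, -0.2]
opening: 0.0004
```

```bash
python3 -c "
from h import *
here();plan((0,-157,140))
c=snap('top','top3.png');
a=cv2.imread('pics/top3.png')[180:240,265:395]; cv2.imwrite('pics/top3c.png',cv2.resize(a,None,fx=6,fy=6,interpolation=cv2.INTER_CUBIC))
"
```

```text
t 4.7 clamp mm [  5.6  23.  142.7] F [ 0.2  -0.65 -0.16] op 0.0004 q [-0.07  0.05  1.72 -0.01  1.37  0.01]
target W [ 0.5341 -0.1705  0.14  ] shift cm [  0.42 -18.    -0.61] turn deg [0.14 0.52 0.48]
```

View pics/top3c.png

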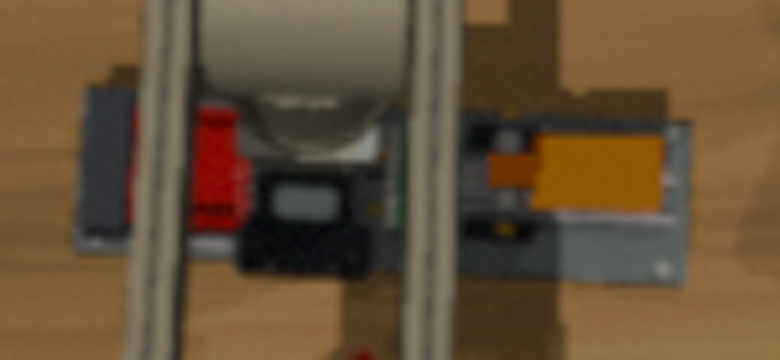

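jog_arm(targets=[[0, -6, -0.3, 0, 0.5, 0.5, 1], [0, -12, -0.6, 0, 0.5, 0.5, 1], [0, -18, -0.6, 0, 0.5, 0.5, 1], [0, -18, -0.6, 0, 0.5, 0.5, 1], [0, -18, -0.6, 0, 0.5, 0.5, 1]])

```text
t: 5.38
tool_pos: [0.5311, -0.1725, 0.1399]
orientation: [0.063, 1.576, -0.062]
force: [-0.0, 0.5, 0.3]
opening: 0.0003
```

```bash
python3 -c "
from h import *
here();plan((0,-157,110))
c=snap('wrist','w4.png');snap('scene','sc4.png');
a=cv2.imread('pics/sc4.png')[145:255,205:380]; cv2.imwrite('pics/sc4c.png',cv2.resize(a,None,fx=4.5,fy=4.5,interpolation=cv2.INTER_CUBIC))
"
```

```text
t 5.38 clamp mm [  -2.8 -159.2  139.9] F [-0.02  0.49  0.33] op 0.0003 q [-0.4   0.08  1.69 -0.    1.38 -0.32]
target W [ 0.5341 -0.1705  0.11  ] shift cm [2.98 0.22 0.3 ] turn deg [ 0.01 -0.37 -0.01]
```

View pics/w4.png

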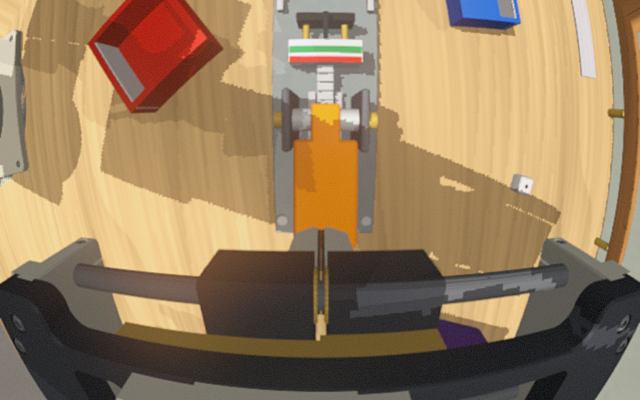

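View pics/sc4c.png

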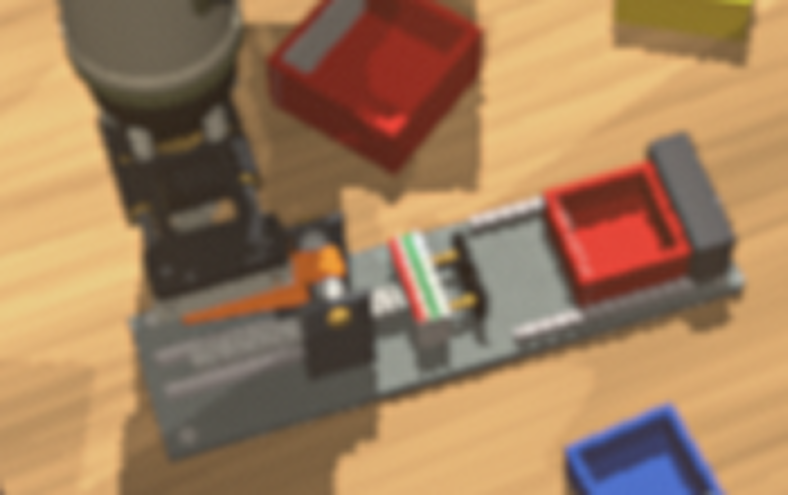

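jog_arm(targets=[[2, 0.2, 0.3, 0, 0, 0, 1], [3.2, 0.2, 0.3, 0, 0, 0, 1], [4.0, 0.2, 0.3, 0, 0, 0, 1], [4.8, 0.2, 0.3, 0, 0, 0, 1], [5.5, 0.2, 0.3, 0, 0, 0, 1]])

```text
t: 6.1
tool_pos: [0.5344, -0.1707, 0.0857]
orientation: [0.059, 1.576, -0.062]
force: [-3.1, -4.5, 6.6]
opening: 0.0006
```

```bash
cat >> h.py <<'E'
def look(n):
    here(); c=snap('wrist',f'w{n}.png'); s=snap('scene',f's{n}.png')
    a=c['frame'][0:250,220:440,::-1]; b=s['frame'][165:255,225:380,::-1]
    a=cv2.resize(a,None,fx=2,fy=2,interpolation=cv2.INTER_CUBIC)[:450]; b=cv2.resize(b,(340,197),interpolation=cv2.INTER_CUBIC)
    im=np.zeros((500,790,3),np.uint8); im[:a.shape[0],:a.shape[1]]=a; im[:197,445:785]=b; cv2.imwrite(f'pics/l{n}.png',im); return c
E
python3 -c "
from h import *
look(5);plan((0,-157,84))
"
```

```text
t 6.1 clamp mm [   0.3 -157.2   85.7] F [-3.1  -4.45  6.64] op 0.0006 q [-0.4   0.13  1.73 -0.    1.28 -0.32]
target W [ 0.5341 -0.1705  0.084 ] shift cm [ 0.11  0.01 -0.03] turn deg [ 0.13 -0.33  0.1 ]
```

View pics/l5.png

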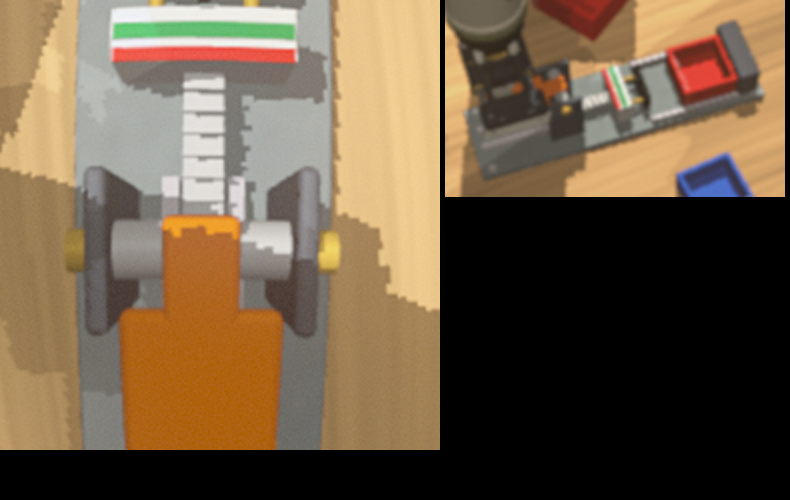

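```bash
cat >> h.py <<'E'
def unw(c,uv,z):
    f=200/np.tan(np.radians(c['vertical_fov'])/2); d=np.array(uv)-[c['cx'],c['cy']]; r=np.hypot(*d); th=r/f
    v=c['R'].T@np.r_[np.sin(th)*d/r,np.cos(th)]; o=-c['R'].T@c['t']; X=o+v*(z-o[2])/v[2]
    e=X[:2]-PC[:2]; cc,s=np.cos(PC[2]),np.sin(PC[2]); return 1e3*np.array([cc*e[0]+s*e[1],-s*e[0]+cc*e[1]])
def jawy(c,verb=True):
    """front edge y (clamp mm) of jaw from green band centre (9 mm behind front)"""
    h=cv2.cvtColor(c['frame'],cv2.COLOR_RGB2HSV); m=cv2.inRange(h,(45,80,60),(85,255,255)); m[:, :270]=0; m[:,380:]=0; m[110:]=0
    n,l,st,ce=cv2.connectedComponentsWithStats(m)
    if n<2: print('no green'); return
    i=1+np.argmax(st[1:,4]); y=unw(c,ce[i],.048)
    print('green ctr px',ce[i].round(1),'area',st[i,4],'box',st[i,:4],'clamp',y.round(1),'front edge y',round(y[1]+9,1),'pad free y',round(y[1]+9+26,1))
E
python3 -c "
from h import *
import pickle
for n in (4,5): jawy(pickle.load(open(f'pics/w{n}.png.pkl','rb')))
"
```

```text
green ctr px [324.6  48.6] area 347 box [290  46  72   6] clamp [  0.8 -31.8] front edge y -22.8 pad free y 3.2
green ctr px [321.5  14.5] area 608 box [277  11  90   8] clamp [  1.3 -17.5] front edge y -8.5 pad free y 17.5
```

jog_arm(targets=[[0.4, 0, 0, 0, 0, 0, 1], [0.8, 0, 0, 0, 0, 0, 1]])

```text
t: 6.45
tool_pos: [0.5349, -0.1708, 0.0802]
orientation: [0.059, 1.575, -0.062]
force: [-18.7, 5.3, 43.6]
opening: 0.0003
```

```bash
python3 -c "
from h import *
here();jawy(optics.read_camera('wrist'));plan((0,-157,112))
"
```

```text
t 6.45 clamp mm [   0.8 -157.3   80.2] F [-18.66   5.29  43.57] op 0.0003 q [-0.4   0.14  1.74 -0.    1.27 -0.32]
green ctr px [320.4   6.2] area 619 box [275   3  92   8] clamp [  1.  -13.5] front edge y -4.5 pad free y 21.5
target W [ 0.5341 -0.1705  0.112 ] shift cm [-3.15  0.02 -0.1 ] turn deg [ 0.15 -0.28  0.12]
```

jog_arm(targets=[[-1.5, 0, 0, 0, 0, 0, 1], [-3.2, 0, -0.1, 0, 0, 0, 1], [-3.2, 0, -0.1, 0, 0, 0, 1]])

```text
t: 6.88
tool_pos: [0.535, -0.171, 0.1141]
orientation: [0.058, 1.572, -0.063]
force: [-0.0, -0.7, -1.1]
opening: 0.0004
```

```bash
python3 -c "
from h import *
here();jawy(optics.read_camera('wrist'));plan((0,-157,83))
"
```

```text
t 6.88 clamp mm [   1.  -157.4  114.1] F [-0.01 -0.69 -1.07] op 0.0004 q [-0.4   0.1   1.71 -0.    1.33 -0.32]
green ctr px [320.3  20.6] area 460 box [281  18  80   7] clamp [  1.1 -13.4] front edge y -4.4 pad free y 21.6
target W [ 0.5341 -0.1705  0.083 ] shift cm [ 2.99  0.03 -0.02] turn deg [ 0.16 -0.22  0.14]
```

jog_arm(targets=[[0.8, 0, 0, 0, 0, 0, 1], [1.7, 0, 0, 0, 0, 0, 1], [2.5, 0, 0, 0, 0, 0, 1], [3.2, 0, 0, 0, 0, 0, 1], [3.35, 0, 0, 0, 0, 0, 1]])

```text
t: 7.55
tool_pos: [0.5346, -0.1721, 0.0807]
orientation: [0.058, 1.573, -0.064]
force: [-8.9, -1.7, 24.2]
opening: 0.0005
```

```bash
python3 -c "
from h import *
jawy(look(6));plan((0,-157,112))
"
```

```text
t 7.55 clamp mm [   0.7 -158.5   80.7] F [-8.93 -1.69 24.23] op 0.0005 q [-0.4   0.14  1.74 -0.01  1.27 -0.32]
no green
target W [ 0.5341 -0.1705  0.112 ] shift cm [-3.1   0.14 -0.08] turn deg [ 0.14 -0.16  0.25]
```

View pics/l6.png

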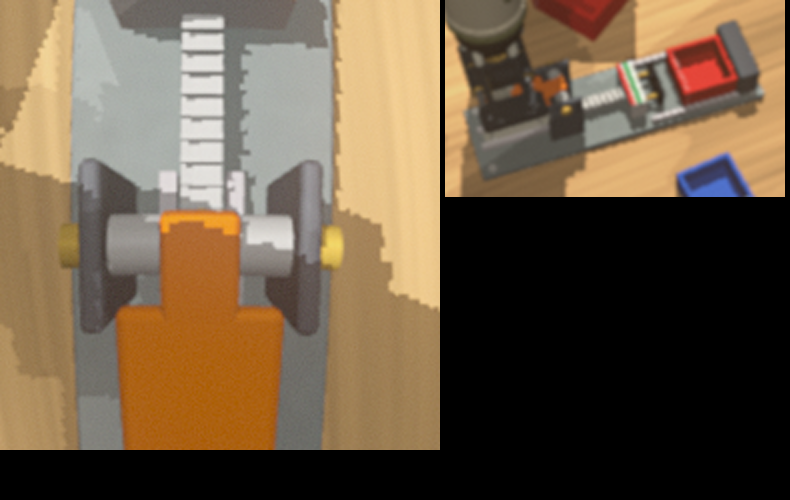

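```bash
cat >> h.py <<'E'
def uns(c,uv,z):
    f=200/np.tan(np.radians(c['vertical_fov'])/2)
    v=c['R'].T@np.r_[(np.array(uv)-[c['cx'],c['cy']])/f,1]; o=-c['R'].T@c['t']; X=o+v*(z-o[2])/v[2]
    e=X[:2]-PC[:2]; cc,s=np.cos(PC[2]),np.sin(PC[2]); return 1e3*np.array([cc*e[0]+s*e[1],-s*e[0]+cc*e[1]])
def jaws(c):
    F=c['frame'].astype(float); h=cv2.cvtColor(c['frame'],cv2.COLOR_RGB2HSV); m=cv2.inRange(h,(45,60,40),(85,255,255)); m[:,:270]=0; m[:,350:]=0; m[:170]=0;m[240:]=0
    w=np.clip(F[:,:,1]-np.maximum(F[:,:,0],F[:,:,2]),0,None)*(cv2.dilate(m,np.ones((3,3)))>0)
    v,u=np.mgrid[:400,:640]; ce=np.array([(u*w).sum(),(v*w).sum()])/w.sum()
    y=uns(c,ce,.048); print('scene green',ce.round(2),m.sum()//255,'clamp',y.round(1),'pad free y',round(y[1]+35,1))
E
python3 -c "
from h import *
import pickle
for n in ('scene0','sc2','sc4','s5','s6'): jaws(pickle.load(open(f'pics/{n}.png.pkl','rb')))
"
```

```text
scene green [298.26 205.55] 31 clamp [ -0.4 -32.1] pad free y 2.9
scene green [297.98 205.04] 24 clamp [ -2.2 -32.4] pad free y 2.6
scene green [298.28 205.64] 31 clamp [ -0.1 -32.2] pad free y 2.8
scene green [303.6 204.1] 27 clamp [ -0.1 -17. ] pad free y 18.0
scene green [310.11 202.11] 30 clamp [-0.3  1.7] pad free y 36.7
```

jog_arm(targets=[[-1.5, 0, 0, 0, 0, 0, 1], [-3.4, 0.4, -0.1, 0, 0, 0, 1], [-3.6, 0.8, -0.1, 0, 0, 10, 1], [-3.6, 0.8, -0.1, 0, 0, 20, 1], [-3.6, 0.8, -0.1, 0, 0, 20, 1]])

```text
t: 8.28
tool_pos: [0.5333, -0.1656, 0.1157]
orientation: [0.336, 1.544, 0.208]
force: [0.7, -0.1, -0.6]
opening: 0.0006
```

```bash
cat >> h.py <<'E'
def plant_(cpt):
    s=robot.read_state(); R=Ro.from_rotvec(s['orientation']).as_matrix(); W=toW(PC,np.array(cpt)/1e3)[0]
    print('shift cm',(R.T@(W-s['tool_pos'])*100).round(2), 'turn from upright',np.degrees((Ro.from_matrix(Rt().T@R)).as_rotvec()).round(1),'1mm down=',(R.T@[0,0,-.1]).round(3))
E
python3 -c "
from h import *
c=look(7);jawy(c);jaws(optics.read_camera('scene'));plant_((0,-150,117)); plant_((0,-150,84))
"
```

```text
t 8.28 clamp mm [  -1.2 -152.2  115.7] F [ 0.74 -0.12 -0.56] op 0.0006 q [-0.6   0.22  1.62  0.3   1.48 -0.57]
green ctr px [322.9  59.7] area 254 box [290  58  66   5] clamp [1.8 2.3] front edge y 11.3 pad free y 37.3
scene green [310.12 202.26] 30 clamp [0.2 1.6] pad free y 36.6
shift cm [-0.02 -0.    0.04] turn from upright [-0.1  0.2 19.6] 1mm down= [ 0.094 -0.034  0.   ]
shift cm [ 3.08 -1.11  0.05] turn from upright [-0.1  0.2 19.6] 1mm down= [ 0.094 -0.034  0.   ]
```

View pics/l7.png

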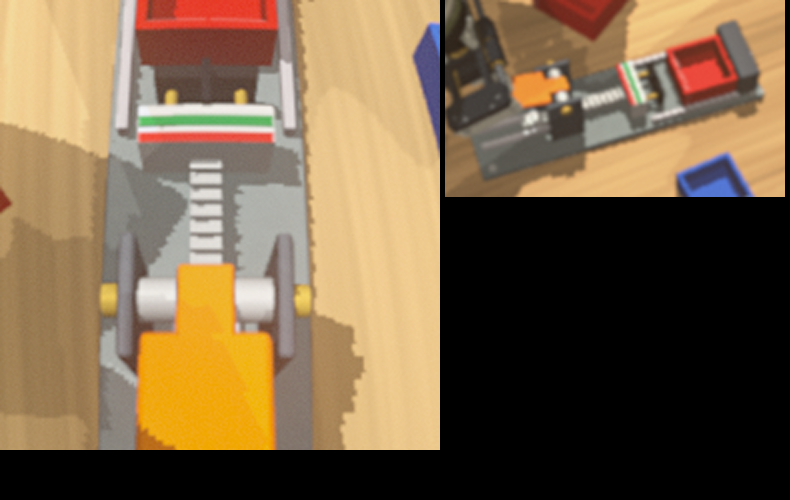

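jog_arm(targets=[[0.8, -0.3, 0, 0, 0, 0, 1], [1.6, -0.6, 0, 0, 0, 0, 1], [2.3, -0.85, 0, 0, 0, 0, 1], [2.8, -1.0, 0, 0, 0, 0, 1], [3.1, -1.13, 0, 0, 0, 0, 1]])

```text
t: 9.05
tool_pos: [0.5348, -0.1642, 0.0842]
orientation: [0.326, 1.542, 0.207]
force: [-0.7, -3.3, 5.7]
opening: 0.0009
```

```bash
python3 -c "
from h import *
c=look(8);jawy(c);jaws(optics.read_camera('scene'));plant_((0,-150,117)); plant_((0,-150,84))
"
```

```text
t 9.05 clamp mm [   0.2 -150.6   84.2] F [-0.73 -3.28  5.7 ] op 0.0009 q [-0.59  0.26  1.64  0.3   1.43 -0.58]
green ctr px [321.6  27.9] area 313 box [286  26  72   5] clamp [ 1.5 16.4] front edge y 25.4 pad free y 51.4
scene green [315.28 201.07] 26 clamp [ 1.2 16.1] pad free y 51.1
shift cm [-3.08  1.14 -0.02] turn from upright [-0.2  0.2 19.5] 1mm down= [ 0.094 -0.033  0.   ]
shift cm [ 0.03  0.04 -0.01] turn from upright [-0.2  0.2 19.5] 1mm down= [ 0.094 -0.033  0.   ]
```

View pics/l8.png

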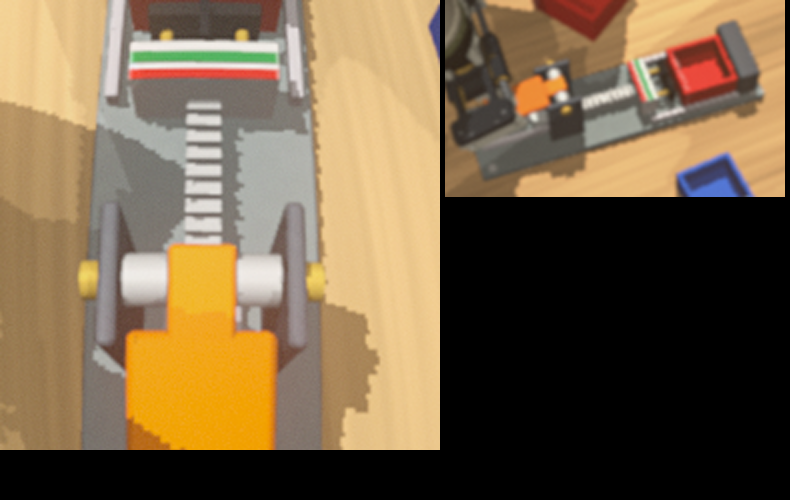

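jog_arm(targets=[[0.2, -0.07, 0, 0, 0, 0, 1], [0.35, -0.12, 0, 0, 0, 0, 1], [0.35, -0.12, 0, 0, 0, 0, 1]])

```text
t: 9.57
tool_pos: [0.535, -0.164, 0.0822]
orientation: [0.326, 1.542, 0.208]
force: [-5.5, -3.2, 15.6]
opening: 0.0008
```

```bash
python3 -c "
from h import *
here();c=optics.read_camera('wrist');jawy(c);jaws(optics.read_camera('scene'));plant_((0,-150,117))
"
```

```text
t 9.57 clamp mm [   0.4 -150.4   82.2] F [-5.45 -3.2  15.62] op 0.0008 q [-0.59  0.26  1.64  0.3   1.42 -0.58]
green ctr px [321.7  25.4] area 316 box [286  23  73   6] clamp [ 1.5 17.8] front edge y 26.8 pad free y 52.8
scene green [315.72 200.92] 27 clamp [ 1.1 17.4] pad free y 52.4
shift cm [-3.26  1.21 -0.04] turn from upright [-0.2  0.1 19.5] 1mm down= [ 0.094 -0.033  0.   ]
```

jog_arm(targets=[[-1.5, 0.55, 0, 0, 0, 0, 1], [-3.2, 1.2, 0, 0, 0, 0, 1], [-3.3, 1.2, 0, 0, 0, 0, 1], [-3.3, 1.2, 0, 0, 0, 0, 1]])

```text
t: 10.18
tool_pos: [0.5349, -0.1635, 0.1171]
orientation: [0.326, 1.542, 0.208]
force: [-0.7, 0.6, -1.2]
opening: 0.0008
```

```bash
python3 -c "
from h import *
c=look(9);jawy(c);jaws(optics.read_camera('scene'));plant_((0,-150,100)); plant_((0,-150,90))
a=c['frame'][20:90,270:380,::-1]; cv2.imwrite('pics/w9c.png',cv2.resize(a,None,fx=7,fy=7,interpolation=cv2.INTER_CUBIC))
"
```

```text
t 10.18 clamp mm [   0.3 -150.   117.1] F [-0.66  0.55 -1.16] op 0.0008 q [-0.59  0.22  1.62  0.3   1.48 -0.57]
green ctr px [321.8  47.4] area 241 box [290  46  64   4] clamp [ 1.5 17.8] front edge y 26.8 pad free y 52.8
scene green [315.71 200.93] 27 clamp [ 1.1 17.4] pad free y 52.4
shift cm [ 1.54 -0.56  0.01] turn from upright [-0.2  0.2 19.6] 1mm down= [ 0.094 -0.033  0.   ]
shift cm [ 2.48 -0.9   0.02] turn from upright [-0.2  0.2 19.6] 1mm down= [ 0.094 -0.033  0.   ]
```

View pics/w9c.png

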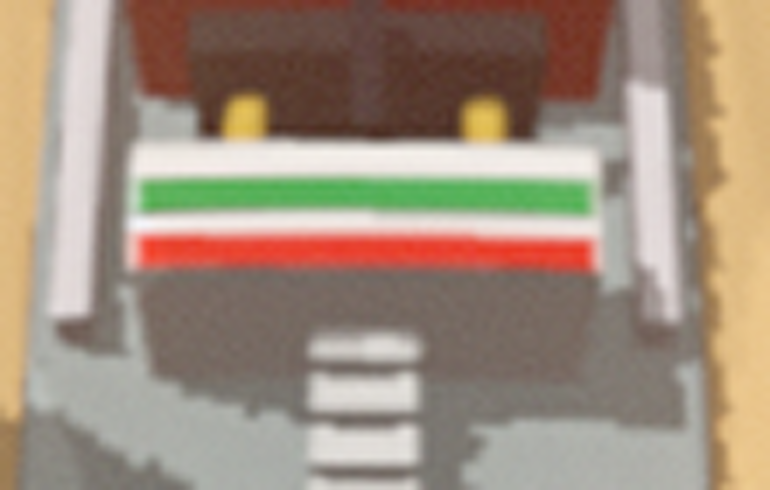

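jog_arm(targets=[[0.8, -0.3, 0, 0, 0, 0, 1], [1.5, -0.55, 0, 0, 0, 0, 1], [2.0, -0.72, 0, 0, 0, 0, 1], [2.3, -0.83, 0, 0, 0, 0, 1], [2.3, -0.83, 0, 0, 0, 0, 1]])

```text
t: 10.95
tool_pos: [0.5347, -0.1647, 0.092]
orientation: [0.326, 1.542, 0.206]
force: [-0.9, -5.0, 8.0]
opening: 0.0004
```

```bash
python3 -c "
from h import *
c=look(10);jawy(c);jaws(optics.read_camera('scene'));plant_((0,-150,88)); plant_((0,-150,84))
a=c['frame'][0:70,270:380,::-1]; cv2.imwrite('pics/w10c.png',cv2.resize(a,None,fx=7,fy=7,interpolation=cv2.INTER_CUBIC))
"
```

```text
t 10.95 clamp mm [ 1.000e-01 -1.511e+02  9.200e+01] F [-0.86 -5.    7.97] op 0.0004 q [-0.59  0.25  1.63  0.3   1.44 -0.58]
green ctr px [321.8  23.2] area 253 box [288  21  69   5] clamp [ 1.4 26.5] front edge y 35.5 pad free y 61.5
scene green [318.81 200.22] 28 clamp [ 1.7 26.1] pad free y 61.1
shift cm [ 0.43 -0.04 -0.01] turn from upright [-0.2  0.1 19.5] 1mm down= [ 0.094 -0.033  0.   ]
shift cm [ 0.81 -0.17 -0.01] turn from upright [-0.2  0.1 19.5] 1mm down= [ 0.094 -0.033  0.   ]
```

View pics/w10c.png

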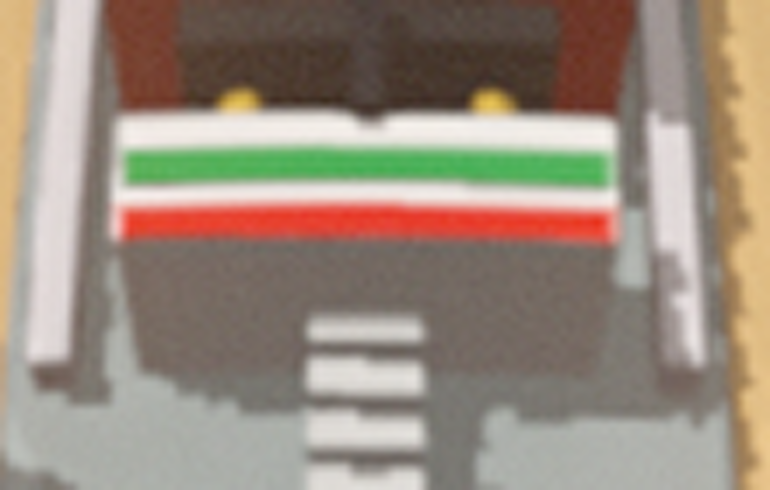

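jog_arm(targets=[[0.15, -0.02, 0, 0, 0, 0, 1], [0.3, -0.04, 0, 0, 0, 0, 1], [0.45, -0.08, 0, 0, 0, 0, 1], [0.6, -0.12, 0, 0, 0, 0, 1], [0.6, -0.12, 0, 0, 0, 0, 1]])

```text
t: 11.72
tool_pos: [0.5347, -0.1649, 0.0865]
orientation: [0.325, 1.542, 0.205]
force: [-2.8, -4.8, 8.7]
opening: 0.0004
```

```bash
python3 -c "
from h import *
c=look(11);jawy(c);jaws(optics.read_camera('scene'));plant_((0,-150,88)); plant_((0,-150,83))
a=c['frame'][0:70,270:380,::-1]; cv2.imwrite('pics/w11c.png',cv2.resize(a,None,fx=7,fy=7,interpolation=cv2.INTER_CUBIC))
"
```

```text
t 11.72 clamp mm [   0.2 -151.3   86.5] F [-2.81 -4.76  8.73] op 0.0004 q [-0.59  0.25  1.64  0.3   1.43 -0.58]
green ctr px [321.7  15.6] area 286 box [287  12  70   7] clamp [ 1.5 30.5] front edge y 39.5 pad free y 65.5
scene green [320.06 199.53] 32 clamp [ 0.8 30. ] pad free y 65.0
shift cm [-0.09  0.17 -0.02] turn from upright [-0.2  0.1 19.4] 1mm down= [ 0.094 -0.033  0.   ]
shift cm [ 0.38  0.01 -0.02] turn from upright [-0.2  0.1 19.4] 1mm down= [ 0.094 -0.033  0.   ]
```

View pics/w11c.png

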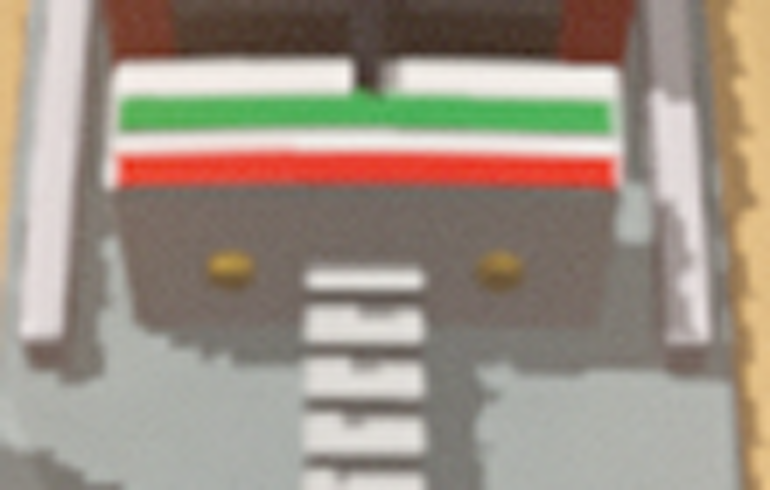

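jog_arm(targets=[[0.12, -0.02, 0, 0, 0, 0, 1], [0.25, -0.04, 0, 0, 0, 0, 1], [0.38, -0.06, 0, 0, 0, 0, 1], [0.45, -0.07, 0, 0, 0, 0, 1], [0.45, -0.07, 0, 0, 0, 0, 1]])

```text
t: 12.5
tool_pos: [0.5347, -0.1648, 0.0827]
orientation: [0.324, 1.542, 0.204]
force: [-4.7, -2.2, 10.4]
opening: 0.0007
```

```bash
python3 -c "
from h import *
c=look(12);jawy(c);s=optics.read_camera('scene');jaws(s);plant_((0,-150,83))
a=c['frame'][0:70,270:380,::-1]; cv2.imwrite('pics/w12c.png',cv2.resize(a,None,fx=7,fy=7,interpolation=cv2.INTER_CUBIC))
"
```

```text
t 12.5 clamp mm [   0.2 -151.3   82.7] F [-4.66 -2.17 10.45] op 0.0007 q [-0.59  0.26  1.64  0.3   1.42 -0.58]
green ctr px [321.3  10.8] area 285 box [287   9  71   5] clamp [ 1.2 32.9] front edge y 41.9 pad free y 67.9
scene green [320.97 199.67] 28 clamp [ 2.  32.3] pad free y 67.3
shift cm [ 0.01  0.13 -0.02] turn from upright [-0.1  0.1 19.3] 1mm down= [ 0.094 -0.033  0.   ]
```

View pics/w12c.png

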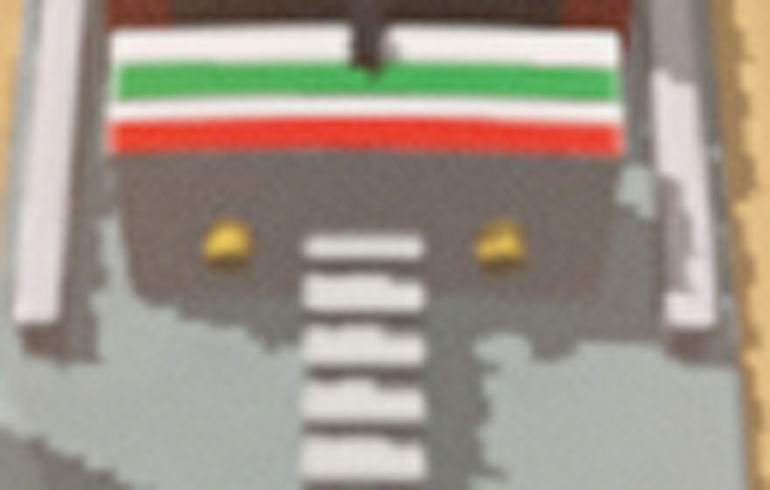

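View pics/l12.png

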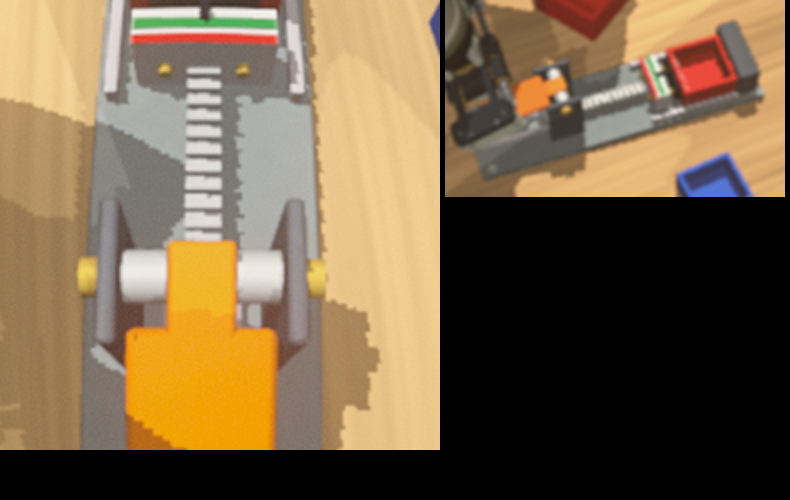

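jog_arm(targets=[[0.1, 0, 0, 0, 0, 0, 1], [0.2, 0, 0, 0, 0, 0, 1], [0.3, 0, 0, 0, 0, 0, 1], [0.3, 0, 0, 0, 0, 0, 1], [0.3, 0, 0, 0, 0, 0, 1]])

```text
t: 13.28
tool_pos: [0.5349, -0.1648, 0.0819]
orientation: [0.323, 1.542, 0.204]
force: [-9.2, -1.6, 21.6]
opening: 0.0007
```

```bash
python3 -c "
from h import *
c=look(13);jawy(c);s=optics.read_camera('scene');jaws(s);here()
a=c['frame'][0:70,270:380,::-1]; b=cv2.resize(a,None,fx=7,fy=7,interpolation=cv2.INTER_CUBIC)[:300]
d=cv2.resize(s['frame'][165:255,225:380,::-1],(465,270),interpolation=cv2.INTER_CUBIC); im=np.zeros((580,770,3),np.uint8); im[:300]=b; im[305:575,:465]=d; cv2.imwrite('pics/w13c.png',im)
"
```

```text
t 13.28 clamp mm [   0.4 -151.3   81.9] F [-9.23 -1.56 21.58] op 0.0007 q [-0.59  0.26  1.64  0.3   1.42 -0.58]
green ctr px [321.8   9.9] area 275 box [287   8  71   5] clamp [ 1.7 33.3] front edge y 42.3 pad free y 68.3
scene green [321.05 199.43] 31 clamp [ 1.4 32.7] pad free y 67.7
t 13.43 clamp mm [   0.4 -151.2   81.9] F [-8.84 -2.69 21.41] op 0.0005 q [-0.59  0.26  1.64  0.3   1.42 -0.58]
```

View pics/w13c.png

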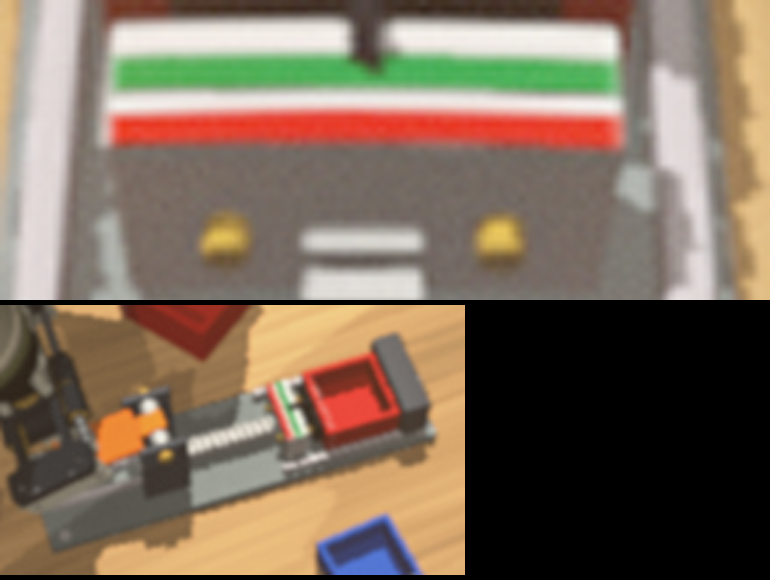

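```bash
python3 -c "
from h import *
print(ticket.close_job());here()"
```

```text
the job is handed in; nothing more can be done
None
the job is handed in; nothing more can be done
```

The tray is clamped against the fixed jaw with the pointer in the green band. I handed the job in at about 13.4 s with the trigger still held down. No verdict was reported.

- **Seating the tray:** I pushed it with closed fingers on its rear wall until it stopped. The push force rose to about 20 N with no further travel. The wrist picture showed the tray flush and straight against the steel jaw, with the pad still about 56 mm away.
- **Clamping:** It took four trigger strokes, the last in small steps, and the fingers never touched the white jaw. At the end the trigger is on its stop with about 21 N upward force on the tool.
- **Final check:** The pointer reads about 8.2 mm in the wrist view. From how far the jaw travelled, the pad is pressed in about 7.5–8 mm. Both are well inside the 5.5–12.5 mm limits and clear of the red band. In the scene view the tray was still home.
- **Disagreements:**
  - The wrist and scene cameras differed by about 0.6 mm on the jaw position.
  - The finger stopped about 2 mm sooner than I calculated when the tray came home, which fits calibration or finger-thickness error.
  - The first stroke ended with about 44 N on the fingertips when the trigger hit its stop. That was on the fingers, not the gripper body, and I pressed more lightly afterwards.
- **Bystanders:** I made no contact with any of them that I noticed, but I did not measure their positions again at the end.

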